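Lay out the record shot of a two-volume set

TASK

Set up the copy mat for a record photograph of the two books: lay the scale bar midway between the two books, parallel to their spines and level with the middle of their length, and put the white tile flat in front of the bar (on the robot's side), in line with it and about 3 cm clear of its end. Stand the knobbed weight on the middle of the larger book's cover, and stand the stepped focus block on its base beside the smaller book, on the side away from the larger book, its long side parallel to the book's, centred on that side and about 3 cm clear of it. Leave the books, the mouse, the tape roll and the drive case where they lie, and let everything rest free at the end.

Things in the scene. Friction and masses are not known exactly. Their poses are not given: they have to be found in the camera images.
- large_volume: The larger of two brown leather-bound closed books lying flat side by side on a black copy mat: 170 (x) x 120 (y) x 32 mm thick, about 0.75 kg, loose. Origin: centre of its underside; z up. x runs along the spine, pointing roughly away from the robot; y roughly to the robot's left. It may be the left or the right one of the pair. The centres of the two books are about 240 mm apart.
- small_volume: The smaller of the two brown books: 120 (x) x 90 (y) x 22 mm thick, about 0.5 kg, loose. Origin: centre of its underside; z up. Axes as for the large volume; the two lie nearly parallel.
- scale_bar: Scale bar: plain aluminium bar with black tick marks on top, 110 (x) x 20 (y) x 12 mm high, about 0.07 kg. Origin: centre of its underside; z up. x along its length; either way round will do.
- white_tile: White reference tile: square glazed ceramic slab, 44 x 44 x 14 mm high, about 0.06 kg. Origin: centre of its underside; z up. x and y along its sides.
- weight: Knobbed weight: round steel disc, 60 mm diameter and 18 mm high, with a thin neck and above it a round grip knob of 24 mm diameter from 26 to 50 mm above the underside; 0.36 to 0.54 kg. Origin: centre of its underside; z up. 
- step_block: Stepped focus block: grey plastic staircase of three solid steps, 60 (x) x 30 (y) mm, each step 20 mm long, 20, 30 and 40 mm high going towards +x, about 0.09 kg. Origin: centre of its underside; z up. Either way round will do.
- mouse: Bystander: black computer mouse, 100 x 58 x 32 mm high, beyond the books. Origin: centre of its underside; z up. 
- tape_roll: Bystander: roll of brown tape lying flat, ring of 84 mm outside and 52 mm inside diameter, 24 mm high, beyond the books. Origin: centre of its underside; z up. 
- drive: Bystander: flat aluminium disk-drive case, 75 (x) x 115 (y) x 20 mm high, beyond the books. Origin: centre of its underside; z up. 
Mind the look-alikes: they are no part of the job. Of the things shaped like the weight, the steel one is meant.

How it is judged:
At the end, for the whole second after the job is handed in: Bar between the books, 40 mm clear of each, within 20 mm of mid-length, 0.17 rad; tile 30±13 mm before its end, within 15 mm of its line; weight within 13 mm of the large cover's middle; block 31±14 mm outside the small book, within 15 mm, 0.2 rad; upright, released, still; books within 12 mm (horizontal distance between scale_bar and large_volume between 0.11 and 0.165 m and horizontal distance between scale_bar and small_volume between 0.095 and 0.15 m and x of scale_bar in the frame of large_volume between -0.02 and 0.02 m and angle between the x axis of scale_bar and the x axis of large_volume, either way round below 0.17 rad and height (world z) of each of scale_bar, white_tile, step_block below 0.006 m and angle between each of scale_bar, white_tile, weight, step_block's own z axis and vertical below 0.1 rad and horizontal distance between white_tile and scale_bar between 0.094 and 0.122 m and y of white_tile in the frame of scale_bar between -0.015 and 0.015 m and x of white_tile in the frame of large_volume below -0.07 m and x of weight in the frame of large_volume between -0.013 and 0.013 m and y of weight in the frame of large_volume between -0.013 and 0.013 m and z of weight in the frame of large_volume between 0.027 and 0.037 m and x of step_block in the frame of small_volume between -0.015 and 0.015 m and (y of step_block in the frame of small_volume between 0.077 and 0.105 m or y of step_block in the frame of small_volume between -0.105 and -0.077 m) and horizontal distance between step_block and large_volume above 0.27 m and angle between the x axis of step_block and the x axis of small_volume, either way round below 0.2 rad and linear speed of each of scale_bar, white_tile, weight, step_block below 0.02 m/s and angular speed of each of scale_bar, white_tile, weight, step_block below 0.2 rad/s and contact force between each of scale_bar, white_tile, weight, step_block and the fingers below 0.1 N and distance of each of large_volume, small_volume from where it was at the start of the episode below 0.012 m); the robot touches nothing.
It fails at once if a volume is shoved more than 15 mm (distance of any of large_volume, small_volume from where it was at the start of the episode above 0.015 m).
It fails at once if the mouse, the tape roll or the drive is shifted more than 15 mm (distance of any of mouse, tape_roll, drive from where it was at the start of the episode above 0.015 m).
It also fails if it takes over 96 s, if anything falls off the work surface, if the arm or the gripper's body presses on something with over 40 N, if the wrist force passes 120 N, or if a joint passes its speed limit or range.

ROBOT

A 7-joint arm with a two-finger parallel gripper is mounted at the origin on the work surface. World frame = base frame: x ahead of the robot, y to its left, z up, the work surface at z = 0. Lengths are in m, angles in rad, forces in N, time in s.
With the tool pointing down it reaches from about 0.4 to 0.85 m from the base axis. Payload 10.4 kg.
Tool frame: the origin (TCP) lies where the fingers leave the gripper's body, on its centre line; the fingertips stand 70 mm ahead of it and the grasp point (between the pads) lies r.grip_depth ahead of it (r.grip_depth is the distance from the TCP to the grasp point, in m); z points along the fingers, y is the direction in which the jaws open and shut (so a half turn about z gives the same grasp; the last joint's range is limited). The gripper opens to 87 mm and grips with 3 to 60 N. Pads are 19 mm wide; open, the fingers measure 117 mm over their backs; the gripper's body (75 mm by 190 mm) begins 51 mm behind the grasp point.
Start: joints at [1.287, 0.332, -0.065, 1.46, 0.022, 1.35, -0.088], TCP at [0.161, -0.604, 0.292] pointing down, gripper open.
Joint ranges: [-2.6, 2.6], [-0.5, 2.12], [-1.47, 1.34], [0.16, 2.42], [-1.27, 4.41], [0.06, 2.06], [-2.6, 2.6]. Speed limits (rad/s): [2.22, 2.22, 2.79, 2.79, 3.14, 3.14, 3.14].

INTERFACE

Orientations are given as a unit quaternion [x, y, z, w].
In Python, from bench import monitor, viewer, workorder, nets, r gives the robot as it stands.
- The arm moves only by the tool drive_tool, never from a script. Its argument "plan" is a list of rows, each an object of numbers: "rx", "ry", "rz": the turn, a rotation vector about the tool's x, y, z in units of 360 degrees (1.0 is 360 degrees); "x", "y", "z": the shift along the tool's x, y, z in units of 1000 mm (1.0 is 1000 mm); "fingers": the opening, from 0 (shut) to 1 (fully open). In form: [{"rx": .., "ry": .., "rz": .., "x": .., "y": .., "z": .., "fingers": ..}, ...]. A call has 1 to 12 rows; each row is the pose to reach, as a shift and turn from the pose commanded when the call began, along the tool's axes at that moment, turning the shorter way round; what a row does not reach only later rows make up. A row lasts 1/8 s, in which the tool goes at most 62.5 mm and 10.7 degrees, less where a joint would pass 70% of its speed; a pose out of reach is approached as far as the arm can. A call with a number of a shift or a turn outside -1 to 1 is refused whole. A call with a gripper value outside its range is refused whole. The fingers move at their own pace and stop on an object; "squeeze" is the grip in N (left out, the last holds). Time passes only in rows, so rows that repeat a pose let the fingers close. It gives the time, the measured TCP pose, the force and the opening at its end, in the units of the state.
- monitor.read_state(): the state, without advancing time (a new reading comes with each control period).
- viewer.camera(name): name is "side" or "top"; returns a dict with "color" (384x512x3 uint8, red, green, blue), "depth" (384x512 float32, m along the optical axis (not along the pixel's ray), 0 where there is no reading), "camera_matrix" (3x3 intrinsics, pixels), "xyz" and "rotation" of the camera in the world. Camera axes: x right, y down, z forward; pixel columns grow to the right and rows downward; lengths in m; the calibration is good to about 2 mm. A picture is of the moment at which its call begins.
- workorder.close_job(): hands the job in, once; it reports no verdict.
Trained networks look in the newest picture that a camera, given by its name, has taken for a name from the list of things; names that differ only in an ending like _2 or _b are one class to them, and where a whole thing is asked for, a point or a joint stands for the part that bears it (a point fixed in the world has none). Each returns a list of dicts, best first, with "confidence" (0 to 1); they miss things now and then, are a little off and sometimes report something else, mostly with a low value. They report only what shows in the picture. A call takes as long as a camera call. They do not tell look-alikes from the thing itself.
- nets.find_in(label, camera): "centre" ([x, y, z] in m, in world coordinates, good to about 4 mm: the middle of the surface that is visible of it).
- nets.regions_of(label, camera): "region" (384x512 bool, what is visible of it).
The state is a dict: "time": time; "joint_positions": joint angles; "joint_vel": joint speeds; "joint_torque": joint torques, N m; "ee_pos": TCP position; "eef_rot": TCP orientation; "ft_force": force on the tool from outside, world axes, zero at the start; "torque": the same for the moment, N m; "width": finger opening in m.
Only numpy, scipy, OpenCV 4.12 (cv2) and the standard library are available. Lean on these libraries where they do the work, as an engineer would, in place of code of your own. Each camera call takes 0.05 s, during which the arm holds its last target.

## Working session

There is one attempt and no reset: what is moved stays moved. The work goes in short steps, Python scripts to look and compute and a tool call to move; the robot and the scene stay as the last step left them, time stands still between calls to the robot, and variables do not carry over. Pictures are saved under pics/ and viewed, and the job is handed in when it is done.

Besides the shell and the picture viewer there is one more tool, called after "Call:" as a command line: name --argument value ..., lists and objects as JSON in quotes. drive_tool: Moves the arm, as the interface text tells. Its arguments: {"type":"object","properties":{"plan":{"type":"array","items":{"type":"object","properties":{"rx":{"type":"number","minimum":-1,"maximum":1},"ry":{"type":"number","minimum":-1,"maximum":1},"rz":{"type":"number","minimum":-1,"maximum":1},"x":{"type":"number","minimum":-1,"maximum":1},"y":{"type":"number","minimum":-1,"maximum":1},"z":{"type":"number","minimum":-1,"maximum":1},"fingers":{"type":"number"}}}},"squeeze":{"type":"number"}},"required":["plan"]}

```bash
mkdir -p pics; ls
python3 - <<'E'
from bench import monitor, viewer, r
import cv2, numpy as np
print(monitor.read_state()); print(r.grip_depth)
for n in ("top","side"):
    c=viewer.camera(n); cv2.imwrite(f"pics/{n}0.png",cv2.resize(c["color"][:,:,::-1],(768,576)))
    np.savez(f"{n}0.npz",**c); print(n,c["xyz"],c["rotation"],c["camera_matrix"])
E
```

```text
pics
{'time': 0.0, 'joint_positions': array([ 1.28741227,  0.33284913, -0.0646676 ,  1.46094891,  0.02160993,
        1.34989795, -0.0884564 ]), 'joint_vel': array([-3.93456408e-04,  9.33818480e-04,  6.86607867e-04,  2.61856683e-05,
       -9.90156780e-04, -1.95699623e-04,  1.30364715e-03]), 'joint_torque': array([-3.99990913e-04, -6.23265266e+01,  2.42438132e-02, -3.89882076e+01,
       -6.14642724e-02,  3.99602135e-02,  1.92532234e-04]), 'ee_pos': array([ 0.16105141, -0.6035919 ,  0.29146437]), 'eef_rot': array([ 9.91508392e-01,  1.30040817e-01, -1.34189502e-04, -6.91006573e-04]), 'ft_force': array([-0.49212524, -0.06582921, -0.32394303]), 'torque': array([ 0.01790387, -0.00864692,  0.01117603]), 'width': 0.08721121260167955}
0.051
top [0.3472907  0.03680882 1.05658715] [-0.69394418  0.71338822 -0.06943987  0.06853337] [[383.54252095   0.         255.51715827]
 [  0.         383.54252095 188.59489809]
 [  0.           0.           1.        ]]
side [0.10415165 0.76329737 1.00512323] [-0.2738526   0.8917004  -0.34603936  0.10065743] [[431.5188091    0.         256.15919245]
 [  0.         431.5188091  183.40690452]
 [  0.           0.           1.        ]]
```

View pics/top0.png

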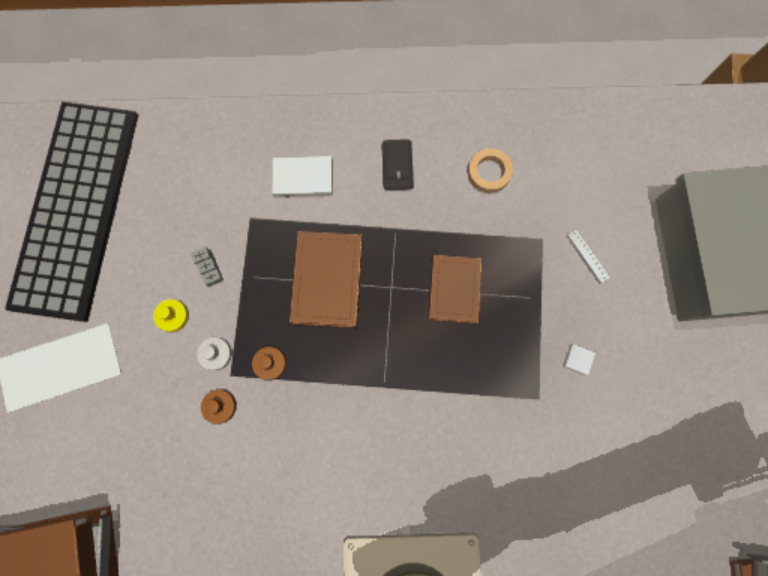

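View pics/side0.png

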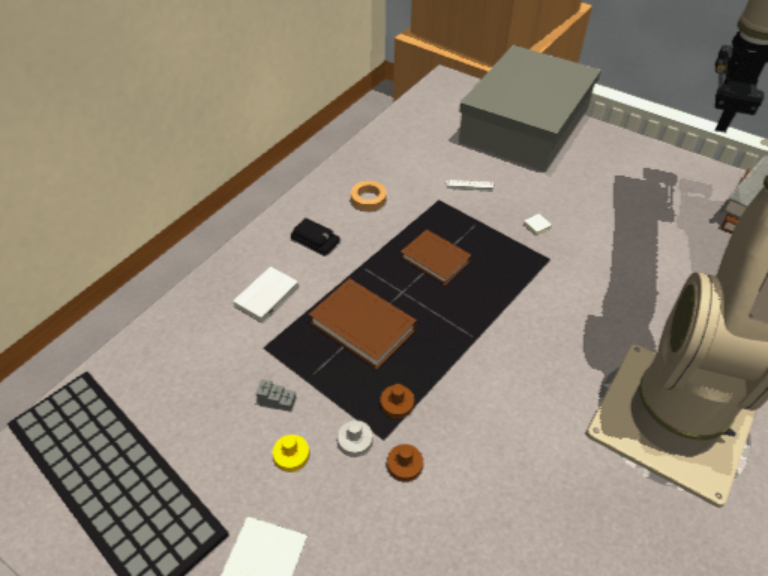

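The top view shows the large book left (325,280), the small book right (455,290) and the bar at (588,256). The tile is at (580,360), the step block at (206,266) and the steel weight at (213,353), with yellow and copper look-alikes around it. Next I measure these.

```bash
cat > h.py <<'E'
import numpy as np, cv2
from scipy.spatial.transform import Rotation as R
def pts(c):
    K=c["camera_matrix"];d=c["depth"];v,u=np.mgrid[:d.shape[0],:d.shape[1]]
    p=np.stack([(u-K[0,2])/K[0,0]*d,(v-K[1,2])/K[1,1]*d,d],-1)
    return p@R.from_quat(c["rotation"]).as_matrix().T+c["xyz"]
E
python3 - <<'E'
from h import *
from bench import viewer,nets
c=viewer.camera("top");P=pts(c)
for l in ["large_volume","small_volume","scale_bar","white_tile","weight","step_block","mouse","tape_roll","drive"]:
    f=nets.find_in(l,"top"); g=nets.regions_of(l,"top")
    print(l,[(np.round(q["centre"],3).tolist(),round(q["confidence"],2)) for q in f][:5])
    for q in g[:5]:
        m=q["region"]&(c["depth"]>0); p=P[m]
        if len(p)<20: continue
        zt=np.percentile(p[:,2],90); t=p[p[:,2]>zt-0.006]
        rect=cv2.minAreaRect((t[:,:2]*1000).astype(np.float32))
        v,u=np.nonzero(m)
        print("  ",round(q["confidence"],2),len(p),"px",u.mean().round(),v.mean().round(),"ztop",zt.round(4),"zmin",p[:,2].min().round(4),"rect",np.round(rect[0],1),np.round(rect[1],1),round(rect[2],1),"rgb",np.median(c["color"][m],0))
# table height
print("table",np.median(P[250:270,230:280,2]),np.median(P[265:290,150:230,2]), P[60:70,100:150,2].mean())
x0=c["color"][150:260,90:200,::-1]; cv2.imwrite("pics/crop.png",cv2.resize(x0,(770,770))[:590])
d=P[160:195,125:150,2]; print((d*1000).astype(int))
E
```

```text
large_volume [([0.563, 0.139, 0.031], 0.93)]
   0.56 2758 px 217.0 186.0 ztop 0.0341 zmin -0.0017 rect [564.  136.7] [120.7 170.4] 84.9 rgb [142.  98.  67.]
small_volume [([0.539, -0.093, 0.02], 0.85)]
   0.94 1464 px 303.0 192.0 ztop 0.0242 zmin -0.0034 rect [540.1 -98.7] [ 90.4 120.3] 83.5 rgb [140.  99.  71.]
scale_bar [([0.595, -0.348, 0.012], 0.84)]
   0.52 329 px 392.0 171.0 ztop 0.0139 zmin -0.0046 rect [ 596.7 -351.4] [109.6  22. ] 29.3 rgb [210. 213. 207.]
white_tile [([0.404, -0.317, 0.012], 0.68), ([0.782, -0.003, 0.029], 0.42), ([0.593, 0.359, 0.032], 0.32)]
   0.85 300 px 386.0 239.0 ztop 0.0163 zmin -0.0021 rect [ 404.8 -317.5] [44.6 44.1] 65.6 rgb [211. 214. 210.]
   0.25 277 px 391.0 170.0 ztop 0.0139 zmin 0.0047 rect [ 596.5 -350.3] [107.5  20. ] 29.9 rgb [212. 215. 208.]
weight [([0.501, 0.419, 0.02], 0.81), ([0.435, 0.339, 0.019], 0.79), ([0.411, 0.238, 0.017], 0.73), ([0.343, 0.325, 0.018], 0.69)]
   0.91 415 px 179.0 242.0 ztop 0.0492 zmin -0.0028 rect [413.  243.1] [21.3 21.6] 20.6 rgb [155. 100.  56.]
   0.83 432 px 114.0 210.0 ztop 0.0483 zmin -0.0051 rect [50
[... 5153 characters left out ...]
 11    4    2   -1    0   -2    2    0   -1    4]
 [   0    0   -3    2   -1    0    1   -1   -3    0    1   -1    0    8
     4    2   -3    2   -1    0    0    0    1    0   -3]
 [  -2    4   -1   -2    1    0    1    2   -1    0    2   -3    0    0
    -2    0    0    0   -3   -1    2    0    0 1056    3]
 [   0    0   -1    0    1    0    0    1   -1    1   -2    0   -1    2
    -2    3    3    1    0    1    0    2   -4    0   -3]
 [   2   -2    1   -2    0   -4    4    0    0   -2    0   -2    0    0
     0   -3    1   -2    0    1   -1   -2   -1   -3    0]
 [   2    0    0   -1    1    1    1    0   -2    0    0    0   -1    2
     0    3    0    0    0   -1   -2   -1   -4    0    0]]
```

View pics/crop.png

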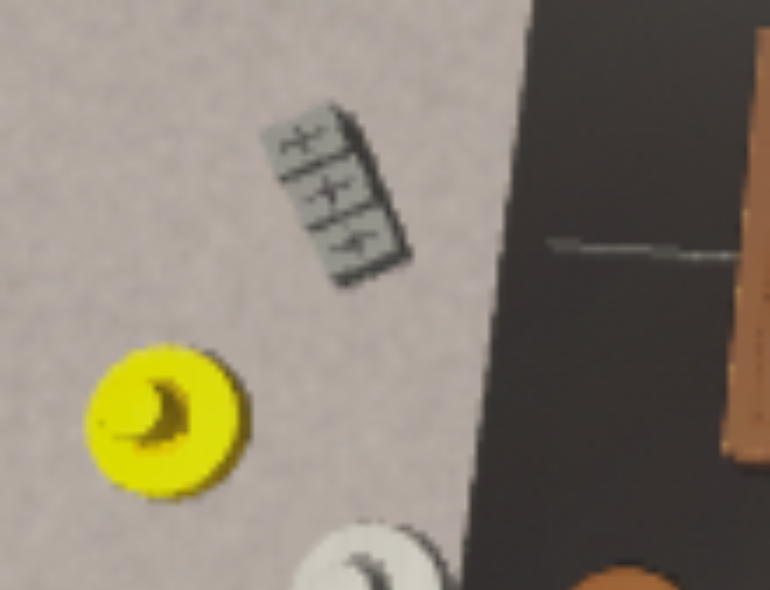

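```bash
cat >> h.py <<'E'
def go(x,y,z,yaw):
    """print shift/turn from the present pose to a tool-down pose with tool x at yaw deg (mod 180 taken nearest)"""
    from bench import monitor
    s=monitor.read_state();M=R.from_quat(s["eef_rot"])
    a=np.radians(yaw)
    T=R.from_matrix(np.array([[np.cos(a),np.sin(a),0],[np.sin(a),-np.cos(a),0],[0,0,-1]]))
    d=M.inv().apply(np.array([x,y,z])-s["ee_pos"]); rv=(M.inv()*T).as_rotvec()/(2*np.pi)
    m=M.as_matrix()
    print("t",round(s["time"],2),"ee",s["ee_pos"].round(4),"yaw",np.degrees(np.arctan2(m[1,0],m[0,0])).round(1),"w",round(s["width"],4),"F",s["ft_force"].round(1),"q7",s["joint_positions"][6].round(2))
    print("shift",d.round(4),"turn",rv.round(4),"rows>=",max(np.linalg.norm(d)/.0625,np.linalg.norm(rv)*360/10.7).__round__(1))
E
python3 - <<'E'
from h import *
c=dict(np.load("top0.npz"));P=pts(c)
v,u=np.mgrid[:384,:512]
def sel(x,y,r,z0,z1): return P[(np.hypot(P[...,0]-x,P[...,1]-y)<r)&(P[...,2]>z0)&(P[...,2]<z1)]
for z0,z1 in((.035,.045),(.026,.034),(.016,.024)):
    p=sel(.593,.358,.045,z0,z1);print(len(p),p.mean(0).round(4))
p=sel(.593,.358,.045,.010,.05)
q=sel(.593,.358,.045,.015,.05);print(np.polyfit(q[:,0],q[:,1],1))
for x,y in((.433,.3425),):
    k=sel(x,y,.03,.042,.06);d=sel(x,y,.04,.012,.022);print("knob",k.mean(0),"disc",cv2.minEnclosingCircle((d[:,:2]*1000).astype(np.float32)))
b=P[(P[...,2]>.04)&(P[...,1]<-.42)&(P[...,0]>.3)&(P[...,0]<.85)];print("box",b.min(0),b.max(0))
print(b[b[:,2]>.08].min(0))
E
```

```text
85 [0.6109 0.3654 0.0395]
89 [0.5935 0.358  0.0298]
88 [0.576  0.3504 0.0201]
[0.24905519 0.20980057]
knob [0.43315918 0.34244994 0.04937718] disc ((434.09765625, 342.56402587890625), 30.365947723388672)
box [ 0.46448477 -0.63531178  0.04005362] [ 0.72187235 -0.485983    0.12600778]
[ 0.46448477 -0.63531178  0.0800088 ]
```

```bash
python3 -c "
from h import *
go(.405,-.3175,.15,65.6)"
```

```text
t 1.05 ee [ 0.1612 -0.6039  0.2923] yaw 14.9 w 0.0869 F [0.  0.2 0.3] q7 -0.09
shift [ 0.3094 -0.2139  0.1423] turn [ 0.      0.     -0.1407] rows>= 6.4
```

Call:
drive_tool --plan '[{"x": 0.3094, "y": -0.2139, "z": 0.1423, "rz": -0.1407, "fingers": 1}, {"x": 0.3094, "y": -0.2139, "z": 0.1423, "rz": -0.1407, "fingers": 1}, {"x": 0.3094, "y": -0.2139, "z": 0.1423, "rz": -0.1407, "fingers": 1}, {"x": 0.3094, "y": -0.2139, "z": 0.1423, "rz": -0.1407, "fingers": 1}, {"x": 0.3094, "y": -0.2139, "z": 0.1423, "rz": -0.1407, "fingers": 1}, {"x": 0.3094, "y": -0.2139, "z": 0.1423, "rz": -0.1407, "fingers": 1}, {"x": 0.3094, "y": -0.2139, "z": 0.1423, "rz": -0.1407, "fingers": 1}, {"x": 0.3094, "y": -0.2139, "z": 0.1423, "rz": -0.1407, "fingers": 1}, {"x": 0.3094, "y": -0.2139, "z": 0.1423, "rz": -0.1407, "fingers": 1}, {"x": 0.3094, "y": -0.2139, "z": 0.1423, "rz": -0.1407, "fingers": 1}]' --squeeze 15

```text
validation failed for argument at $.pl...
```

```bash
python3 -c "
from h import *
go(.405,-.3175,.074,65.6)"
```

```text
t 1.05 ee [ 0.1612 -0.6039  0.2923] yaw 14.9 w 0.0869 F [0.  0.2 0.3] q7 -0.09
shift [ 0.3094 -0.2139  0.2183] turn [ 0.      0.     -0.1407] rows>= 7.0
```

Call:
drive_tool --plan '[{"rx": 0, "ry": 0, "rz": -0.141, "x": 0.309, "y": -0.214, "z": 0.142, "fingers": 1.0}]' --squeeze 15

```text
time: 1.18
ee_pos: [0.1962, -0.5618, 0.2709]
eef_rot: [0.975, 0.221, -0.001, 0.002]
ft_force: [2.8, -0.4, -0.4]
width: 0.0869
```

```bash
python3 -c "
from h import *
go(.405,-.3175,.15,65.6)"
```

```text
t 1.18 ee [ 0.1962 -0.5618  0.2709] yaw 25.5 w 0.0869 F [ 2.8 -0.4 -0.4] q7 0.01
shift [ 0.2938 -0.1311  0.1199] turn [ 0.0004  0.0005 -0.1115] rows>= 5.5
```

Call:
drive_tool --plan '[{"rz": -0.111, "x": 0.294, "y": -0.131, "z": 0.12, "fingers": 1}, {"rz": -0.111, "x": 0.294, "y": -0.131, "z": 0.12, "fingers": 1}, {"rz": -0.111, "x": 0.294, "y": -0.131, "z": 0.12, "fingers": 1}, {"rz": -0.111, "x": 0.294, "y": -0.131, "z": 0.12, "fingers": 1}, {"rz": -0.111, "x": 0.294, "y": -0.131, "z": 0.12, "fingers": 1}, {"rz": -0.111, "x": 0.294, "y": -0.131, "z": 0.12, "fingers": 1}, {"rz": -0.111, "x": 0.294, "y": -0.131, "z": 0.12, "fingers": 1}, {"rz": -0.111, "x": 0.294, "y": -0.131, "z": 0.12, "fingers": 1}, {"rz": -0.111, "x": 0.294, "y": -0.131, "z": 0.12, "fingers": 1}]'

```text
validation failed for argument at $.pl...
```

```bash
python3 -c "
from h import *
go(.405,-.3175,.074,65.6)"
```

```text
t 1.18 ee [ 0.1962 -0.5618  0.2709] yaw 25.5 w 0.0869 F [ 2.8 -0.4 -0.4] q7 0.01
shift [ 0.294  -0.1314  0.1959] turn [ 0.0004  0.0005 -0.1115] rows>= 6.0
```

Call:
drive_tool --plan '[{"rx": 0, "ry": 0, "rz": -0.111, "x": 0.294, "y": -0.131, "z": 0.12, "fingers": 1}, {"rx": 0, "ry": 0, "rz": -0.111, "x": 0.294, "y": -0.131, "z": 0.12, "fingers": 1}, {"rx": 0, "ry": 0, "rz": -0.111, "x": 0.294, "y": -0.131, "z": 0.12, "fingers": 1}, {"rx": 0, "ry": 0, "rz": -0.111, "x": 0.294, "y": -0.131, "z": 0.12, "fingers": 1}, {"rx": 0, "ry": 0, "rz": -0.111, "x": 0.294, "y": -0.131, "z": 0.12, "fingers": 1}, {"rx": 0, "ry": 0, "rz": -0.111, "x": 0.294, "y": -0.131, "z": 0.12, "fingers": 1}, {"rx": 0, "ry": 0, "rz": -0.111, "x": 0.294, "y": -0.131, "z": 0.12, "fingers": 1}, {"rx": 0, "ry": 0, "rz": -0.111, "x": 0.294, "y": -0.131, "z": 0.12, "fingers": 1}, {"rx": 0, "ry": 0, "rz": -0.111, "x": 0.294, "y": -0.131, "z": 0.12, "fingers": 1}]'

```text
time: 2.3
ee_pos: [0.4065, -0.3152, 0.1506]
eef_rot: [0.841, 0.541, -0.0, 0.0]
ft_force: [0.2, 0.5, -0.4]
width: 0.087
```

```bash
python3 -c "
from h import *
go(.405,-.3175,.074,65.6)"
```

```text
t 2.3 ee [ 0.4065 -0.3152  0.1506] yaw 65.5 w 0.087 F [ 0.2  0.5 -0.4] q7 0.05
shift [-0.0027 -0.0005  0.0766] turn [ 0.0001  0.0001 -0.0002] rows>= 1.2
```

Call:
drive_tool --plan '[{"rx": 0, "ry": 0, "rz": 0, "x": -0.003, "y": 0, "z": 0.04, "fingers": 1}, {"rx": 0, "ry": 0, "rz": 0, "x": -0.003, "y": 0, "z": 0.065, "fingers": 1}, {"rx": 0, "ry": 0, "rz": 0, "x": -0.003, "y": 0, "z": 0.077, "fingers": 1}, {"rx": 0, "ry": 0, "rz": 0, "x": -0.003, "y": 0, "z": 0.077, "fingers": 1}, {"rx": 0, "ry": 0, "rz": 0, "x": -0.003, "y": 0, "z": 0.077, "fingers": 0.4}, {"rx": 0, "ry": 0, "rz": 0, "x": -0.003, "y": 0, "z": 0.077, "fingers": 0.3}, {"rx": 0, "ry": 0, "rz": 0, "x": -0.003, "y": 0, "z": 0.077, "fingers": 0.3}, {"rx": 0, "ry": 0, "rz": 0, "x": -0.003, "y": 0, "z": 0.077, "fingers": 0.3}, {"rx": 0, "ry": 0, "rz": 0, "x": -0.003, "y": 0, "z": 0.077, "fingers": 0.3}, {"rx": 0, "ry": 0, "rz": 0, "x": -0.003, "y": 0, "z": 0.077, "fingers": 0.3}]'

```text
time: 3.55
ee_pos: [0.406, -0.3166, 0.0733]
eef_rot: [0.84, 0.542, 0.0, 0.0]
ft_force: [-0.5, 0.4, 1.2]
width: 0.0443
```

```bash
python3 -c "
from h import *
go(.445,.0235,.14,84.2)"
```

```text
t 3.55 ee [ 0.406  -0.3166  0.0733] yaw 65.6 w 0.0443 F [-0.5  0.4  1.2] q7 0.01
shift [ 0.3259 -0.1047 -0.0668] turn [ 0.      0.     -0.0515] rows>= 5.6
```

Call:
drive_tool --plan '[{"rx": 0, "ry": 0, "rz": 0, "x": 0, "y": 0, "z": -0.04, "fingers": 0.3}, {"rx": 0, "ry": 0, "rz": 0, "x": 0.02, "y": 0, "z": -0.066, "fingers": 0.3}, {"rx": 0, "ry": 0, "rz": -0.052, "x": 0.326, "y": -0.105, "z": -0.066, "fingers": 0.3}, {"rx": 0, "ry": 0, "rz": -0.052, "x": 0.326, "y": -0.105, "z": -0.066, "fingers": 0.3}, {"rx": 0, "ry": 0, "rz": -0.052, "x": 0.326, "y": -0.105, "z": -0.066, "fingers": 0.3}, {"rx": 0, "ry": 0, "rz": -0.052, "x": 0.326, "y": -0.105, "z": -0.066, "fingers": 0.3}, {"rx": 0, "ry": 0, "rz": -0.052, "x": 0.326, "y": -0.105, "z": -0.066, "fingers": 0.3}, {"rx": 0, "ry": 0, "rz": -0.052, "x": 0.326, "y": -0.105, "z": -0.066, "fingers": 0.3}, {"rx": 0, "ry": 0, "rz": -0.052, "x": 0.326, "y": -0.105, "z": -0.066, "fingers": 0.3}, {"rx": 0, "ry": 0, "rz": -0.052, "x": 0.326, "y": -0.105, "z": -0.066, "fingers": 0.3}, {"rx": 0, "ry": 0, "rz": -0.052, "x": 0.326, "y": -0.105, "z": -0.066, "fingers": 0.3}]'

```text
time: 4.92
ee_pos: [0.4447, 0.0222, 0.139]
eef_rot: [0.742, 0.671, -0.0, 0.0]
ft_force: [-0.1, 0.6, -0.7]
width: 0.0437
```

```bash
python3 -c "
from h import *
go(.445,.0235,.0735,84.2)"
```

```text
t 4.92 ee [0.4447 0.0222 0.139 ] yaw 84.2 w 0.0437 F [-0.1  0.6 -0.7] q7 -0.35
shift [0.0013 0.0002 0.0655] turn [-0.      0.0001  0.0001] rows>= 1.0
```

Call:
drive_tool --plan '[{"rx": 0, "ry": 0, "rz": 0, "x": 0.001, "y": 0, "z": 0.035, "fingers": 0.3}, {"rx": 0, "ry": 0, "rz": 0, "x": 0.001, "y": 0, "z": 0.055, "fingers": 0.3}, {"rx": 0, "ry": 0, "rz": 0, "x": 0.001, "y": 0, "z": 0.065, "fingers": 0.3}, {"rx": 0, "ry": 0, "rz": 0, "x": 0.001, "y": 0, "z": 0.065, "fingers": 0.3}, {"rx": 0, "ry": 0, "rz": 0, "x": 0.001, "y": 0, "z": 0.065, "fingers": 0.3}, {"rx": 0, "ry": 0, "rz": 0, "x": 0.001, "y": 0, "z": 0.065, "fingers": 0.7}, {"rx": 0, "ry": 0, "rz": 0, "x": 0.001, "y": 0, "z": 0.065, "fingers": 0.7}, {"rx": 0, "ry": 0, "rz": 0, "x": 0.001, "y": 0, "z": 0.065, "fingers": 0.7}, {"rx": 0, "ry": 0, "rz": 0, "x": 0.001, "y": 0, "z": 0.03, "fingers": 0.7}, {"rx": 0, "ry": 0, "rz": 0, "x": 0.001, "y": 0, "z": 0, "fingers": 1}, {"rx": 0, "ry": 0, "rz": 0, "x": 0.001, "y": 0, "z": -0.01, "fingers": 1}]'

```text
time: 6.3
ee_pos: [0.4456, 0.0247, 0.1507]
eef_rot: [0.741, 0.671, 0.001, 0.001]
ft_force: [-0.2, 0.7, -0.2]
width: 0.0741
```

```bash
python3 -c "
from h import *
go(.5967,-.351,.15,29.5)"
```

```text
t 6.3 ee [0.4456 0.0247 0.1507] yaw 84.4 w 0.0741 F [-0.2  0.7 -0.2] q7 -0.34
shift [-0.3591  0.1873  0.0013] turn [ 4.000e-04 -1.000e-04  1.524e-01] rows>= 6.5
```

Call:
drive_tool --plan '[{"rx": 0, "ry": 0, "rz": 0.152, "x": -0.359, "y": 0.187, "z": 0, "fingers": 1}, {"rx": 0, "ry": 0, "rz": 0.152, "x": -0.359, "y": 0.187, "z": 0, "fingers": 1}, {"rx": 0, "ry": 0, "rz": 0.152, "x": -0.359, "y": 0.187, "z": 0, "fingers": 1}, {"rx": 0, "ry": 0, "rz": 0.152, "x": -0.359, "y": 0.187, "z": 0, "fingers": 1}, {"rx": 0, "ry": 0, "rz": 0.152, "x": -0.359, "y": 0.187, "z": 0, "fingers": 1}, {"rx": 0, "ry": 0, "rz": 0.152, "x": -0.359, "y": 0.187, "z": 0, "fingers": 1}, {"rx": 0, "ry": 0, "rz": 0.152, "x": -0.359, "y": 0.187, "z": 0, "fingers": 1}, {"rx": 0, "ry": 0, "rz": 0.152, "x": -0.359, "y": 0.187, "z": 0, "fingers": 1}, {"rx": 0, "ry": 0, "rz": 0.152, "x": -0.359, "y": 0.187, "z": 0, "fingers": 1}, {"rx": 0, "ry": 0, "rz": 0.152, "x": -0.359, "y": 0.187, "z": 0, "fingers": 1}]'

```text
time: 7.55
ee_pos: [0.5958, -0.3494, 0.1491]
eef_rot: [0.966, 0.257, -0.0, -0.0]
ft_force: [0.6, 0.3, 0.3]
width: 0.0869
```

```bash
python3 -c "
from h import *
go(.5967,-.351,.0735,29.5)"
```

```text
t 7.55 ee [ 0.5958 -0.3494  0.1491] yaw 29.7 w 0.0869 F [0.6 0.3 0.3] q7 -0.72
shift [0.     0.0019 0.0756] turn [-0.0001  0.      0.0007] rows>= 1.2
```

Call:
drive_tool --plan '[{"rx": 0, "ry": 0, "rz": 0, "x": 0, "y": 0.002, "z": 0.04, "fingers": 1}, {"rx": 0, "ry": 0, "rz": 0, "x": 0, "y": 0.002, "z": 0.065, "fingers": 1}, {"rx": 0, "ry": 0, "rz": 0, "x": 0, "y": 0.002, "z": 0.076, "fingers": 1}, {"rx": 0, "ry": 0, "rz": 0, "x": 0, "y": 0.002, "z": 0.076, "fingers": 1}, {"rx": 0, "ry": 0, "rz": 0, "x": 0, "y": 0.002, "z": 0.076, "fingers": 0.3}, {"rx": 0, "ry": 0, "rz": 0, "x": 0, "y": 0.002, "z": 0.076, "fingers": 0.1}, {"rx": 0, "ry": 0, "rz": 0, "x": 0, "y": 0.002, "z": 0.076, "fingers": 0.1}, {"rx": 0, "ry": 0, "rz": 0, "x": 0, "y": 0.002, "z": 0.076, "fingers": 0.1}, {"rx": 0, "ry": 0, "rz": 0, "x": 0, "y": 0.002, "z": 0.076, "fingers": 0.1}, {"rx": 0, "ry": 0, "rz": 0, "x": 0, "y": 0.002, "z": 0.076, "fingers": 0.1}, {"rx": 0, "ry": 0, "rz": 0, "x": 0, "y": 0.002, "z": 0.076, "fingers": 0.1}]'

```text
time: 8.93
ee_pos: [0.5967, -0.3527, 0.0731]
eef_rot: [0.967, 0.256, -0.0, 0.0]
ft_force: [0.3, 0.1, -0.5]
width: 0.0249
```

```bash
python3 -c "
from h import *
go(.5515,.013,.14,-5.8)"
```

```text
t 8.93 ee [ 0.5967 -0.3527  0.0731] yaw 29.6 w 0.0249 F [ 0.3  0.1 -0.5] q7 -0.74
shift [ 0.1416 -0.3401 -0.0669] turn [0.     0.     0.0985] rows>= 6.0
```

Call:
drive_tool --plan '[{"rx": 0, "ry": 0, "rz": 0, "x": 0, "y": 0, "z": 0, "fingers": 0.1}, {"rx": 0, "ry": 0, "rz": 0, "x": 0, "y": 0, "z": 0, "fingers": 0.1}, {"rx": 0, "ry": 0, "rz": 0, "x": 0, "y": 0, "z": 0, "fingers": 0.1}]'

```text
time: 9.3
ee_pos: [0.5967, -0.3526, 0.0732]
eef_rot: [0.967, 0.256, -0.0, 0.0]
ft_force: [0.9, -1.2, 0.1]
width: 0.0196
```

```bash
python3 -c "
from h import *
go(.5515,.013,.14,-5.8)"
```

```text
t 9.3 ee [ 0.5967 -0.3526  0.0732] yaw 29.7 w 0.0196 F [ 0.9 -1.2  0.1] q7 -0.74
shift [ 0.1416 -0.3401 -0.0669] turn [0.     0.     0.0985] rows>= 6.0
```

Call:
drive_tool --plan '[{"rx": 0, "ry": 0, "rz": 0, "x": 0, "y": 0, "z": -0.04, "fingers": 0.1}, {"rx": 0, "ry": 0, "rz": 0, "x": 0, "y": 0, "z": -0.067, "fingers": 0.1}, {"rx": 0, "ry": 0, "rz": 0.098, "x": 0.142, "y": -0.34, "z": -0.067, "fingers": 0.1}, {"rx": 0, "ry": 0, "rz": 0.098, "x": 0.142, "y": -0.34, "z": -0.067, "fingers": 0.1}, {"rx": 0, "ry": 0, "rz": 0.098, "x": 0.142, "y": -0.34, "z": -0.067, "fingers": 0.1}, {"rx": 0, "ry": 0, "rz": 0.098, "x": 0.142, "y": -0.34, "z": -0.067, "fingers": 0.1}, {"rx": 0, "ry": 0, "rz": 0.098, "x": 0.142, "y": -0.34, "z": -0.067, "fingers": 0.1}, {"rx": 0, "ry": 0, "rz": 0.098, "x": 0.142, "y": -0.34, "z": -0.067, "fingers": 0.1}, {"rx": 0, "ry": 0, "rz": 0.098, "x": 0.142, "y": -0.34, "z": -0.067, "fingers": 0.1}, {"rx": 0, "ry": 0, "rz": 0.098, "x": 0.142, "y": -0.34, "z": -0.067, "fingers": 0.1}, {"rx": 0, "ry": 0, "rz": 0.098, "x": 0.142, "y": -0.34, "z": -0.067, "fingers": 0.1}, {"rx": 0, "ry": 0, "rz": 0.098, "x": 0.142, "y": -0.34, "z": -0.067, "fingers": 0.1}]'

```text
time: 10.8
ee_pos: [0.5521, 0.0119, 0.1401]
eef_rot: [0.999, -0.05, -0.0, 0.0]
ft_force: [-0.5, -0.0, -0.5]
width: 0.0198
```

```bash
python3 -c "
from h import *
go(.5515,.013,.0735,-5.8)"
```

```text
t 10.8 ee [0.5521 0.0119 0.1401] yaw -5.7 w 0.0198 F [-0.5 -0.  -0.5] q7 -1.89
shift [-0.0007 -0.0011  0.0666] turn [0.0001 0.     0.0002] rows>= 1.1
```

Call:
drive_tool --plan '[{"rx": 0, "ry": 0, "rz": 0, "x": -0.001, "y": -0.001, "z": 0.035, "fingers": 0.1}, {"rx": 0, "ry": 0, "rz": 0, "x": -0.001, "y": -0.001, "z": 0.055, "fingers": 0.1}, {"rx": 0, "ry": 0, "rz": 0, "x": -0.001, "y": -0.001, "z": 0.066, "fingers": 0.1}, {"rx": 0, "ry": 0, "rz": 0, "x": -0.001, "y": -0.001, "z": 0.066, "fingers": 0.1}, {"rx": 0, "ry": 0, "rz": 0, "x": -0.001, "y": -0.001, "z": 0.066, "fingers": 0.1}, {"rx": 0, "ry": 0, "rz": 0, "x": -0.001, "y": -0.001, "z": 0.066, "fingers": 0.5}, {"rx": 0, "ry": 0, "rz": 0, "x": -0.001, "y": -0.001, "z": 0.066, "fingers": 0.5}, {"rx": 0, "ry": 0, "rz": 0, "x": -0.001, "y": -0.001, "z": 0.066, "fingers": 0.5}, {"rx": 0, "ry": 0, "rz": 0, "x": -0.001, "y": -0.001, "z": 0.03, "fingers": 0.5}, {"rx": 0, "ry": 0, "rz": 0, "x": -0.001, "y": -0.001, "z": 0, "fingers": 0.7}, {"rx": 0, "ry": 0, "rz": 0, "x": -0.001, "y": -0.001, "z": -0.01, "fingers": 0.8}]'

```text
time: 12.18
ee_pos: [0.5519, 0.0143, 0.152]
eef_rot: [0.999, -0.049, 0.001, 0.0]
ft_force: [-0.5, 0.0, 0.6]
width: 0.0562
```

```bash
python3 -c "
from h import *
go(.5935,.358,.15,23.3)"
```

```text
t 12.18 ee [0.5519 0.0143 0.152 ] yaw -5.6 w 0.0562 F [-0.5  0.   0.6] q7 -1.89
shift [ 0.0077 -0.3461  0.0021] turn [ 0.0001 -0.0005 -0.0804] rows>= 5.5
```

Call:
drive_tool --plan '[{"rx": 0, "ry": 0, "rz": -0.08, "x": 0.008, "y": -0.346, "z": 0, "fingers": 0.8}, {"rx": 0, "ry": 0, "rz": -0.08, "x": 0.008, "y": -0.346, "z": 0, "fingers": 0.8}, {"rx": 0, "ry": 0, "rz": -0.08, "x": 0.008, "y": -0.346, "z": 0, "fingers": 0.8}, {"rx": 0, "ry": 0, "rz": -0.08, "x": 0.008, "y": -0.346, "z": 0, "fingers": 0.8}, {"rx": 0, "ry": 0, "rz": -0.08, "x": 0.008, "y": -0.346, "z": 0, "fingers": 0.8}, {"rx": 0, "ry": 0, "rz": -0.08, "x": 0.008, "y": -0.346, "z": 0, "fingers": 0.8}, {"rx": 0, "ry": 0, "rz": -0.08, "x": 0.008, "y": -0.346, "z": 0, "fingers": 0.8}, {"rx": 0, "ry": 0, "rz": -0.08, "x": 0.008, "y": -0.346, "z": 0, "fingers": 0.8}, {"rx": 0, "ry": 0, "rz": -0.08, "x": 0.008, "y": -0.346, "z": 0, "fingers": 0.8}, {"rx": 0, "ry": 0, "rz": -0.08, "x": 0.008, "y": -0.346, "z": 0, "fingers": 0.8}]'

```text
time: 13.42
ee_pos: [0.5934, 0.3565, 0.1502]
eef_rot: [0.98, 0.2, 0.0, 0.0]
ft_force: [-0.3, 0.4, 0.1]
width: 0.0698
```

```bash
python3 -c "
from h import *
go(.5935,.358,.075,23.3)"
```

```text
t 13.43 ee [0.5934 0.3565 0.1502] yaw 23.1 w 0.0698 F [-0.3  0.4  0.1] q7 -1.98
shift [ 0.0007 -0.0014  0.0752] turn [ 0.0001 -0.     -0.0006] rows>= 1.2
```

Call:
drive_tool --plan '[{"rx": 0, "ry": 0, "rz": 0, "x": 0.001, "y": -0.001, "z": 0.04, "fingers": 0.8}, {"rx": 0, "ry": 0, "rz": 0, "x": 0.001, "y": -0.001, "z": 0.065, "fingers": 0.8}, {"rx": 0, "ry": 0, "rz": 0, "x": 0.001, "y": -0.001, "z": 0.075, "fingers": 0.8}, {"rx": 0, "ry": 0, "rz": 0, "x": 0.001, "y": -0.001, "z": 0.075, "fingers": 0.8}, {"rx": 0, "ry": 0, "rz": 0, "x": 0.001, "y": -0.001, "z": 0.075, "fingers": 0.3}, {"rx": 0, "ry": 0, "rz": 0, "x": 0.001, "y": -0.001, "z": 0.075, "fingers": 0.2}, {"rx": 0, "ry": 0, "rz": 0, "x": 0.001, "y": -0.001, "z": 0.075, "fingers": 0.2}, {"rx": 0, "ry": 0, "rz": 0, "x": 0.001, "y": -0.001, "z": 0.075, "fingers": 0.2}, {"rx": 0, "ry": 0, "rz": 0, "x": 0.001, "y": -0.001, "z": 0.075, "fingers": 0.2}, {"rx": 0, "ry": 0, "rz": 0, "x": 0.001, "y": -0.001, "z": 0.075, "fingers": 0.2}, {"rx": 0, "ry": 0, "rz": 0, "x": 0.001, "y": -0.001, "z": 0.075, "fingers": 0.2}]'

```text
time: 14.8
ee_pos: [0.5935, 0.359, 0.0752]
eef_rot: [0.98, 0.201, 0.0, 0.0]
ft_force: [-1.0, -0.1, 1.7]
width: 0.03
```

```bash
python3 -c "
from h import *
go(.530,-.189,.16,-6.5)"
```

```text
t 14.8 ee [0.5935 0.359  0.0752] yaw 23.2 w 0.03 F [-1.  -0.1  1.7] q7 -2.01
shift [-0.274   0.4789 -0.0848] turn [ 0.     -0.      0.0824] rows>= 8.9
```

Call:
drive_tool --plan '[{"rx": 0, "ry": 0, "rz": 0, "x": 0, "y": 0, "z": -0.045, "fingers": 0.2}, {"rx": 0, "ry": 0, "rz": 0, "x": 0, "y": 0, "z": -0.085, "fingers": 0.2}, {"rx": 0, "ry": 0, "rz": 0.082, "x": -0.274, "y": 0.479, "z": -0.085, "fingers": 0.2}, {"rx": 0, "ry": 0, "rz": 0.082, "x": -0.274, "y": 0.479, "z": -0.085, "fingers": 0.2}, {"rx": 0, "ry": 0, "rz": 0.082, "x": -0.274, "y": 0.479, "z": -0.085, "fingers": 0.2}, {"rx": 0, "ry": 0, "rz": 0.082, "x": -0.274, "y": 0.479, "z": -0.085, "fingers": 0.2}, {"rx": 0, "ry": 0, "rz": 0.082, "x": -0.274, "y": 0.479, "z": -0.085, "fingers": 0.2}, {"rx": 0, "ry": 0, "rz": 0.082, "x": -0.274, "y": 0.479, "z": -0.085, "fingers": 0.2}, {"rx": 0, "ry": 0, "rz": 0.082, "x": -0.274, "y": 0.479, "z": -0.085, "fingers": 0.2}, {"rx": 0, "ry": 0, "rz": 0.082, "x": -0.274, "y": 0.479, "z": -0.085, "fingers": 0.2}, {"rx": 0, "ry": 0, "rz": 0.082, "x": -0.274, "y": 0.479, "z": -0.085, "fingers": 0.2}, {"rx": 0, "ry": 0, "rz": 0.082, "x": -0.274, "y": 0.479, "z": -0.085, "fingers": 0.2}]'

```text
time: 16.3
ee_pos: [0.5286, -0.1943, 0.1599]
eef_rot: [0.998, -0.059, -0.0, 0.001]
ft_force: [0.2, 0.1, -0.9]
width: 0.0297
```

Call:
drive_tool --plan '[{"rx": 0, "ry": 0, "rz": 0, "x": 0, "y": 0, "z": 0, "fingers": 0.2}, {"rx": 0, "ry": 0, "rz": 0, "x": 0, "y": 0, "z": 0, "fingers": 0.2}, {"rx": 0, "ry": 0, "rz": 0, "x": 0, "y": 0, "z": 0, "fingers": 0.2}]'

```text
time: 16.68
ee_pos: [0.5303, -0.1879, 0.1602]
eef_rot: [0.999, -0.054, 0.0, -0.0]
ft_force: [-0.1, 0.5, -1.0]
width: 0.0296
```

```bash
python3 -c "
from h import *
go(.530,-.189,.076,-6.5)"
```

```text
t 16.68 ee [ 0.5303 -0.1879  0.1602] yaw -6.2 w 0.0296 F [-0.1  0.5 -1. ] q7 -1.5
shift [-0.0002  0.0012  0.0842] turn [-0.     -0.      0.0007] rows>= 1.3
```

Call:
drive_tool --plan '[{"rx": 0, "ry": 0, "rz": 0.001, "x": 0, "y": 0.001, "z": 0.045, "fingers": 0.2}, {"rx": 0, "ry": 0, "rz": 0.001, "x": 0, "y": 0.001, "z": 0.072, "fingers": 0.2}, {"rx": 0, "ry": 0, "rz": 0.001, "x": 0, "y": 0.001, "z": 0.084, "fingers": 0.2}, {"rx": 0, "ry": 0, "rz": 0.001, "x": 0, "y": 0.001, "z": 0.084, "fingers": 0.2}, {"rx": 0, "ry": 0, "rz": 0.001, "x": 0, "y": 0.001, "z": 0.084, "fingers": 0.2}, {"rx": 0, "ry": 0, "rz": 0.001, "x": 0, "y": 0.001, "z": 0.084, "fingers": 0.5}, {"rx": 0, "ry": 0, "rz": 0.001, "x": 0, "y": 0.001, "z": 0.084, "fingers": 0.5}, {"rx": 0, "ry": 0, "rz": 0.001, "x": 0, "y": 0.001, "z": 0.084, "fingers": 0.5}, {"rx": 0, "ry": 0, "rz": 0.001, "x": 0, "y": 0.001, "z": 0.04, "fingers": 0.5}, {"rx": 0, "ry": 0, "rz": 0.001, "x": 0, "y": 0.001, "z": 0, "fingers": 0.6}, {"rx": 0, "ry": 0, "rz": 0.001, "x": 0, "y": 0.001, "z": -0.01, "fingers": 0.7}, {"rx": 0, "ry": 0, "rz": 0.001, "x": 0, "y": 0.001, "z": -0.02, "fingers": 0.7}]'

```text
time: 18.18
ee_pos: [0.5296, -0.1901, 0.1801]
eef_rot: [0.998, -0.059, -0.0, -0.0]
ft_force: [-0.5, 0.3, 0.2]
width: 0.0589
```

```bash
python3 -c "
from h import *
go(.4335,.3425,.18,-6)"
```

```text
t 18.18 ee [ 0.5296 -0.1901  0.1801] yaw -6.7 w 0.0589 F [-0.5  0.3  0.2] q7 -1.5
shift [-1.578e-01 -5.177e-01  2.000e-04] turn [ 0.      0.0001 -0.002 ] rows>= 8.7
```

Call:
drive_tool --plan '[{"rx": 0, "ry": 0, "rz": -0.1, "x": -0.158, "y": -0.518, "z": 0, "fingers": 0.7}, {"rx": 0, "ry": 0, "rz": -0.1, "x": -0.158, "y": -0.518, "z": 0, "fingers": 0.7}, {"rx": 0, "ry": 0, "rz": -0.1, "x": -0.158, "y": -0.518, "z": 0, "fingers": 0.7}, {"rx": 0, "ry": 0, "rz": -0.1, "x": -0.158, "y": -0.518, "z": 0, "fingers": 0.7}, {"rx": 0, "ry": 0, "rz": -0.1, "x": -0.158, "y": -0.518, "z": 0, "fingers": 0.7}, {"rx": 0, "ry": 0, "rz": -0.1, "x": -0.158, "y": -0.518, "z": 0, "fingers": 0.7}, {"rx": 0, "ry": 0, "rz": -0.1, "x": -0.158, "y": -0.518, "z": 0, "fingers": 0.7}, {"rx": 0, "ry": 0, "rz": -0.1, "x": -0.158, "y": -0.518, "z": 0, "fingers": 0.7}, {"rx": 0, "ry": 0, "rz": -0.1, "x": -0.158, "y": -0.518, "z": 0, "fingers": 0.7}, {"rx": 0, "ry": 0, "rz": -0.1, "x": -0.158, "y": -0.518, "z": 0, "fingers": 0.7}, {"rx": 0, "ry": 0, "rz": -0.1, "x": -0.158, "y": -0.518, "z": 0, "fingers": 0.7}, {"rx": 0, "ry": 0, "rz": -0.1, "x": -0.158, "y": -0.518, "z": 0, "fingers": 0.7}]'

```text
time: 19.68
ee_pos: [0.4341, 0.3413, 0.1797]
eef_rot: [0.968, 0.252, -0.0, 0.001]
ft_force: [-0.1, -0.2, 1.2]
width: 0.0606
```

```bash
python3 -c "
from h import *
go(.4335,.3425,.092,30)"
```

```text
t 19.68 ee [0.4341 0.3413 0.1797] yaw 29.2 w 0.0606 F [-0.1 -0.2  1.2] q7 -2.0
shift [ 0.0001 -0.0015  0.0877] turn [ 0.0001  0.0001 -0.0023] rows>= 1.4
```

Call:
drive_tool --plan '[{"rx": 0, "ry": 0, "rz": 0, "x": 0, "y": -0.001, "z": 0.045, "fingers": 0.7}, {"rx": 0, "ry": 0, "rz": 0, "x": 0, "y": -0.001, "z": 0.075, "fingers": 0.7}, {"rx": 0, "ry": 0, "rz": 0, "x": 0, "y": -0.001, "z": 0.088, "fingers": 0.7}, {"rx": 0, "ry": 0, "rz": 0, "x": 0, "y": -0.001, "z": 0.088, "fingers": 0.7}, {"rx": 0, "ry": 0, "rz": 0, "x": 0, "y": -0.001, "z": 0.088, "fingers": 0.3}, {"rx": 0, "ry": 0, "rz": 0, "x": 0, "y": -0.001, "z": 0.088, "fingers": 0.1}, {"rx": 0, "ry": 0, "rz": 0, "x": 0, "y": -0.001, "z": 0.088, "fingers": 0.1}, {"rx": 0, "ry": 0, "rz": 0, "x": 0, "y": -0.001, "z": 0.088, "fingers": 0.1}, {"rx": 0, "ry": 0, "rz": 0, "x": 0, "y": -0.001, "z": 0.088, "fingers": 0.1}, {"rx": 0, "ry": 0, "rz": 0, "x": 0, "y": -0.001, "z": 0.088, "fingers": 0.1}, {"rx": 0, "ry": 0, "rz": 0, "x": 0, "y": -0.001, "z": 0.088, "fingers": 0.1}]' --squeeze 30

```text
time: 21.05
ee_pos: [0.4332, 0.3436, 0.0922]
eef_rot: [0.968, 0.253, 0.0, 0.0]
ft_force: [-0.2, -1.3, 2.4]
width: 0.0231
```

```bash
python3 -c "
from h import *
go(.564,.137,.19,20)
"
python3 - <<'E'
from h import *
from bench import viewer
c=viewer.camera("side"); cv2.imwrite("pics/side1.png",cv2.resize(c["color"][:,:,::-1],(768,576)))
E
```

```text
t 21.05 ee [0.4332 0.3436 0.0922] yaw 29.3 w 0.0231 F [-0.2 -1.3  2.4] q7 -2.07
shift [ 0.0131  0.2442 -0.0977] turn [ 0.     -0.      0.0258] rows>= 4.2
```

View pics/side1.png

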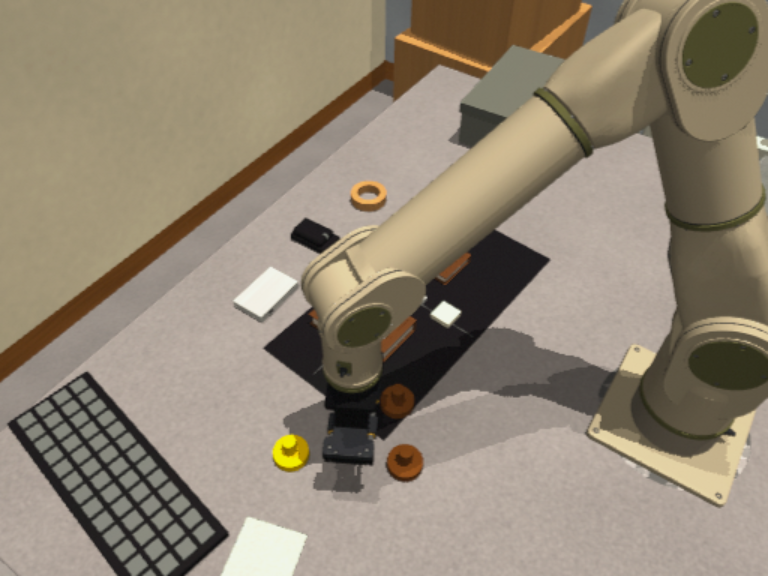

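The side view shows the gripper over the steel weight at (348,440), with the yellow and copper ones undisturbed around it. Next: lift and carry to the large book.

Call:
drive_tool --plan '[{"rx": 0, "ry": 0, "rz": 0, "x": 0, "y": 0, "z": -0.04, "fingers": 0.1}, {"rx": 0, "ry": 0, "rz": 0, "x": 0, "y": 0, "z": -0.085, "fingers": 0.1}, {"rx": 0, "ry": 0, "rz": 0, "x": 0.002, "y": 0.02, "z": -0.098, "fingers": 0.1}, {"rx": 0, "ry": 0, "rz": 0.026, "x": 0.013, "y": 0.07, "z": -0.098, "fingers": 0.1}, {"rx": 0, "ry": 0, "rz": 0.026, "x": 0.013, "y": 0.12, "z": -0.098, "fingers": 0.1}, {"rx": 0, "ry": 0, "rz": 0.026, "x": 0.013, "y": 0.17, "z": -0.098, "fingers": 0.1}, {"rx": 0, "ry": 0, "rz": 0.026, "x": 0.013, "y": 0.215, "z": -0.098, "fingers": 0.1}, {"rx": 0, "ry": 0, "rz": 0.026, "x": 0.013, "y": 0.244, "z": -0.098, "fingers": 0.1}, {"rx": 0, "ry": 0, "rz": 0.026, "x": 0.013, "y": 0.244, "z": -0.098, "fingers": 0.1}, {"rx": 0, "ry": 0, "rz": 0.026, "x": 0.013, "y": 0.244, "z": -0.098, "fingers": 0.1}, {"rx": 0, "ry": 0, "rz": 0.026, "x": 0.013, "y": 0.244, "z": -0.098, "fingers": 0.1}, {"rx": 0, "ry": 0, "rz": 0.026, "x": 0.013, "y": 0.244, "z": -0.098, "fingers": 0.1}]'

```text
time: 22.6
ee_pos: [0.5634, 0.1381, 0.1901]
eef_rot: [0.985, 0.174, -0.0, -0.0]
ft_force: [0.7, -0.5, -4.4]
width: 0.0229
```

```bash
python3 -c "
from h import *
go(.564,.137,.1255,20)
"
python3 - <<'E'
from h import *
from bench import viewer
c=viewer.camera("side"); cv2.imwrite("pics/side2.png",cv2.resize(c["color"][:,:,::-1],(768,576)))
E
```

```text
t 22.6 ee [0.5634 0.1381 0.1901] yaw 20.0 w 0.0229 F [ 0.7 -0.5 -4.4] q7 -1.7
shift [0.0003 0.0012 0.0646] turn [-0.  0.  0.] rows>= 1.0
```

View pics/side2.png

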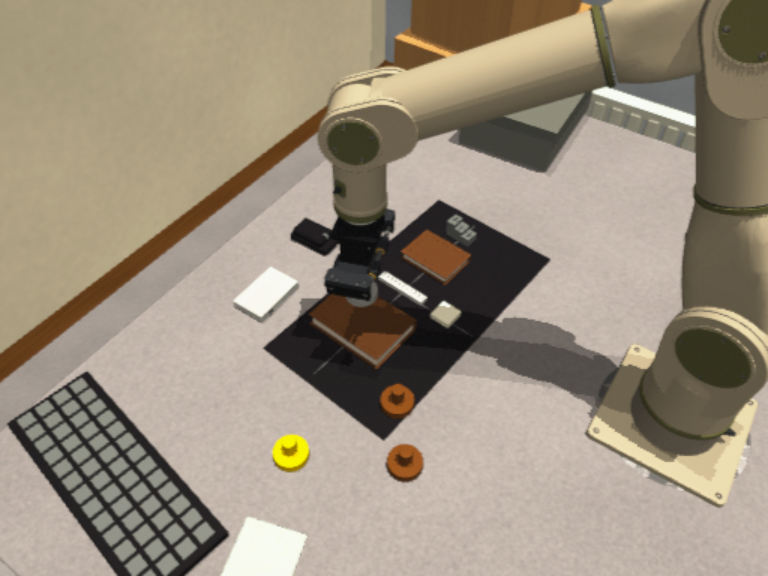

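The side view shows the weight held above the large book (365,293), with the bar, tile and block in place. Lowering slowly.

Call:
drive_tool --plan '[{"rx": 0, "ry": 0, "rz": 0, "x": 0, "y": 0.001, "z": 0.03, "fingers": 0.1}, {"rx": 0, "ry": 0, "rz": 0, "x": 0, "y": 0.001, "z": 0.05, "fingers": 0.1}, {"rx": 0, "ry": 0, "rz": 0, "x": 0, "y": 0.001, "z": 0.06, "fingers": 0.1}, {"rx": 0, "ry": 0, "rz": 0, "x": 0, "y": 0.001, "z": 0.063, "fingers": 0.1}, {"rx": 0, "ry": 0, "rz": 0, "x": 0, "y": 0.001, "z": 0.065, "fingers": 0.1}, {"rx": 0, "ry": 0, "rz": 0, "x": 0, "y": 0.001, "z": 0.065, "fingers": 0.1}, {"rx": 0, "ry": 0, "rz": 0, "x": 0, "y": 0.001, "z": 0.065, "fingers": 0.1}]'

```text
time: 23.52
ee_pos: [0.5643, 0.1363, 0.1256]
eef_rot: [0.985, 0.173, 0.0, 0.0]
ft_force: [-0.2, 0.5, -4.2]
width: 0.0228
```

Still hanging about 1 mm up; lower a little more, then release.

Call:
drive_tool --plan '[{"rx": 0, "ry": 0, "rz": 0, "x": 0, "y": 0, "z": 0.001, "fingers": 0.1}, {"rx": 0, "ry": 0, "rz": 0, "x": 0, "y": 0, "z": 0.0015, "fingers": 0.1}, {"rx": 0, "ry": 0, "rz": 0, "x": 0, "y": 0, "z": 0.0015, "fingers": 0.1}, {"rx": 0, "ry": 0, "rz": 0, "x": 0, "y": 0, "z": 0.0015, "fingers": 0.1}]'

```text
time: 24.02
ee_pos: [0.5643, 0.1363, 0.1243]
eef_rot: [0.985, 0.173, 0.0, 0.0]
ft_force: [-3.6, -0.9, 5.4]
width: 0.0232
```

Call:
drive_tool --plan '[{"rx": 0, "ry": 0, "rz": 0, "x": 0, "y": 0, "z": 0, "fingers": 0.6}, {"rx": 0, "ry": 0, "rz": 0, "x": 0, "y": 0, "z": 0, "fingers": 0.6}, {"rx": 0, "ry": 0, "rz": 0, "x": 0, "y": 0, "z": 0, "fingers": 0.6}, {"rx": 0, "ry": 0, "rz": 0, "x": 0, "y": 0, "z": 0, "fingers": 0.6}, {"rx": 0, "ry": 0, "rz": 0, "x": 0, "y": 0, "z": -0.03, "fingers": 0.6}, {"rx": 0, "ry": 0, "rz": 0, "x": 0, "y": 0, "z": -0.08, "fingers": 0.6}, {"rx": 0, "ry": 0, "rz": 0, "x": 0, "y": 0, "z": -0.12, "fingers": 0.6}, {"rx": 0, "ry": 0, "rz": 0, "x": -0.05, "y": -0.1, "z": -0.12, "fingers": 0.6}, {"rx": 0, "ry": 0, "rz": 0, "x": -0.1, "y": -0.22, "z": -0.12, "fingers": 0.6}, {"rx": 0, "ry": 0, "rz": 0, "x": -0.15, "y": -0.34, "z": -0.12, "fingers": 0.6}, {"rx": 0, "ry": 0, "rz": 0, "x": -0.15, "y": -0.34, "z": -0.12, "fingers": 0.6}, {"rx": 0, "ry": 0, "rz": 0, "x": -0.15, "y": -0.34, "z": -0.12, "fingers": 0.6}]'

```text
time: 25.52
ee_pos: [0.3461, 0.3627, 0.2439]
eef_rot: [0.985, 0.173, 0.001, 0.0]
ft_force: [-0.1, 1.7, 1.6]
width: 0.052
```

Call:
drive_tool --plan '[{"rx": 0, "ry": 0, "rz": 0, "x": 0, "y": 0, "z": 0, "fingers": 0.6}, {"rx": 0, "ry": 0, "rz": 0, "x": 0, "y": 0, "z": 0, "fingers": 0.6}, {"rx": 0, "ry": 0, "rz": 0, "x": 0, "y": 0, "z": 0, "fingers": 0.6}, {"rx": 0, "ry": 0, "rz": 0, "x": 0, "y": 0, "z": 0, "fingers": 0.6}]'

```text
time: 26.02
ee_pos: [0.3485, 0.3607, 0.2435]
eef_rot: [0.985, 0.172, -0.0, 0.0]
ft_force: [-0.4, 0.0, -0.6]
width: 0.0523
```

Run:
```python
from h import *
from bench import viewer,monitor
print(monitor.read_state()["ee_pos"])
for n in("top","side"):
    c=viewer.camera(n); np.savez(n+"1.npz",**c); cv2.imwrite(f"pics/{n}3.png",cv2.resize(c["color"][:,:,::-1],(768,576)))
```

```text
[0.34847883 0.36074423 0.24351933]
```

View pics/top3.png

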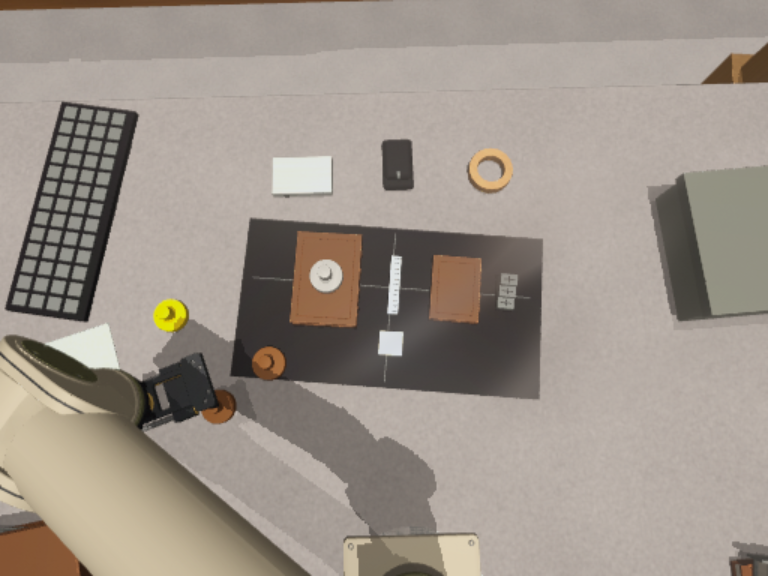

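The top view shows everything placed: the weight at (326,275) on the large book, the bar at (395,285), the tile at (391,344) and the block at (508,291). I measure it.

Run:
```python
from h import *
from bench import nets
c=dict(np.load("top1.npz"));P=pts(c);P0=pts(dict(np.load("top0.npz")))
def box(P,x,y,hx,hy,z0,z1):
    p=P[(abs(P[...,0]-x)<hx)&(abs(P[...,1]-y)<hy)&(P[...,2]>z0)&(P[...,2]<z1)]
    r=cv2.minAreaRect((p[:,:2]*1000).astype(np.float32)); (cx,cy),(w,h),a=r
    if w<h: a+=90; w,h=h,w
    a=(a+90)%180-90
    return np.array([cx,cy]),a,(round(w,1),round(h,1))
def loc(p,o,a): a=np.radians(a);d=p-o;return np.round([d[0]*np.cos(a)+d[1]*np.sin(a),-d[0]*np.sin(a)+d[1]*np.cos(a)],1)
L0=box(P0,.564,.137,.11,.09,.024,.045);S0=box(P0,.54,-.099,.08,.06,.015,.03)
L=box(P,.564,.137,.11,.09,.024,.045);S=box(P,.54,-.099,.08,.06,.015,.03)
B=box(P,.551,.013,.07,.03,.007,.02);T=box(P,.445,.0235,.035,.035,.009,.02)
K=box(P,.530,-.189,.05,.035,.012,.05)
st=[P[(abs(P[...,0]-.53)<.05)&(abs(P[...,1]+.189)<.035)&(P[...,2]>a)&(P[...,2]<b)].mean(0) for a,b in((.035,.045),(.026,.034),(.016,.024))]
k=P[(np.hypot(P[...,0]-.564,P[...,1]-.137)<.04)&(P[...,2]>.07)&(P[...,2]<.1)]
W=np.array([np.median(k[:,0]),np.median(k[:,1])])*1000
for n in "L0 S0 L S B T K".split(): print(n,eval(n))
print("bar/L",loc(B[0],L[0],L[1]),"bar/S",loc(B[0],S[0],S[1]),"tile/bar",loc(T[0],B[0],B[1]),"tile/L",loc(T[0],L[0],L[1]),"W/L",loc(W,L[0],L[1]),k[:,2].mean(),"blk/S",loc(K[0],S[0],S[1]),loc(st[1][:2]*1000,S[0],S[1]))
print(np.round(st,4))
```

```text
L0 (array([564.41296387, 136.66748047]), -5.128608703613281, (170.5, 121.5))
S0 (array([540.52478027, -99.11152649]), -6.394325256347656, (120.9, 91.4))
L (array([564.29083252, 136.51553345]), -4.747764587402344, (169.7, 121.7))
S (array([540.27081299, -98.88275146]), -6.385223388671875, (120.2, 90.5))
B (array([552.79675293,  13.03234768]), -5.65338134765625, (111.5, 19.8))
T (array([444.20507812,  23.37776184]), 87.70855712890625, (43.7, 43.5))
K (array([ 530.32971191, -190.35919189]), -5.7131805419921875, (60.7, 30.6))
bar/L [  -1.2 -124. ] bar/S [  0.  112.6] tile/bar [-109.1   -0.4] tile/L [-110.3 -122.7] W/L [-0.8 -1.5] 0.08050630240751196 blk/S [  0.3 -92. ] [  1.8 -91.6]
[[ 0.5493 -0.1928  0.0399]
 [ 0.5319 -0.1902  0.0299]
 [ 0.5139 -0.1877  0.0202]]
```

All measurements are well inside tolerance and the books have not moved, so I hand the job in.

```bash
python3 -c "
from bench import workorder;print(workorder.close_job())"
```

```text
the job is handed in; nothing more can be done
None
```

The copy mat is set up and the job is handed in after about 26 s on the robot's clock. I got no verdict back, so what follows is from my own last measurements in the top camera.

| Item | Measured | Allowed |
|---|---|---|
| Scale bar, from the large book's centre | 124 mm across, 1 mm from mid-length, about 1° off parallel | 110–165 mm, 20 mm, 0.17 rad (about 10°) |
| Scale bar, from the small book's centre | 113 mm | 95–150 mm |
| White tile, from the bar's centre | 109 mm, 0.4 mm off its line, about 32 mm clear of its end | 94–122 mm, 15 mm off line |
| Steel weight, from the middle of the large cover | 1.7 mm, standing upright | 13 mm along each axis |
| Step block, from the small book's centre | 92 mm out, within 2 mm of centred, under 1° off parallel | 77–105 mm, 15 mm, 0.2 rad (about 11°) |

- **Books:** both are within 0.5 mm of where they started.
- **Bystanders:** the mouse, tape roll and drive look unmoved in the last picture; I did not measure them. The arm never went near them.
- **Released:** everything is let go, and the gripper is parked well above the table.
- **Failed checks:** none. Two move calls were refused early on because each row needs all its keys. The tile's own angle read about 3° off square to the bar, which has no limit of its own.

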